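# Load the dryer drawer and pin it shut

### The job

Pick up the small blue drying tray by its carrying bar, carry it level and set it down gently, flat on the floor of the dryer's open drawer; then slide the drawer fully shut. After that take the locking pin out of the white plastic rack and push it down through the hole in the dryer's tongue and the drawer's eye below it until its collar is home on the tongue, then let go. Leave the dial probe in the rack and everything else on the table where it is.

Things in the scene. Friction and masses are not known exactly. Their poses are not given: they have to be found in the camera images.
- dryer: Low white bench dryer with one drawer, fixed: 280 deep (x) x 320 wide (y) x 130 high. Origin: middle of the foot of its front face, at table level; its x axis points from there into the cabinet. A steel tongue, 34 wide and 6 thick, lies on its top near the right front corner (seen from the robot) and juts 55 mm out over the front.
- drawer (a joint): How far the drawer is open, in m: 0 fully shut (rigid stop), limit 0.175; starts 0.15 to 0.17. It slides along the dryer's x axis (shut = +x), with about 2 N of friction plus 6 N per m/s, and stays where left.
- drawer_floor (a point): Point on the drawer's inside floor (20 mm above the table), on its mid-line; moves with the drawer, axes as the dryer's. The inside reaches 80 mm in front of it, 154 mm behind, 139 mm to each side. Above the table: side walls rise to 59 mm, the front panel (15 thick) to 108 mm, the underside of the dryer's top is at 120 mm. Where the dryer's top begins = joint value - 80 mm behind this point.
- drawer_handle (a point): Middle of the drawer's handle bar, 110 mm long (along the dryer's y), 12 x 12 mm thick, its centre 82 mm above the table and 34 mm out from the outer face of the drawer's front panel; moves with the drawer. Pushing it in the dryer's +x shuts the drawer.
- tongue_hole (a point): Centre of the 13 mm round, vertical hole in the steel tongue, at the tongue's upper face, 136 mm above the table; fixed to the dryer. The tongue is 6 mm thick; the hole is 37 mm in front of the dryer's front face and 115 mm to the right of its mid-line.
- eye_hole (a point): Centre of the 15 mm round, vertical hole in the flat steel eye on the drawer front, at the eye's upper face, 101 mm above the table; eye 6 mm thick; moves with the drawer and lies straight under the tongue's hole when the drawer is shut.
- tray: Small blue plastic drying tray, black mesh floor, yellow sweet-potato slices fixed on it: 100 (x) x 150 (y), rim 22 high, about 0.25 kg, loose on the table. Origin: centre of its underside. A blue carrying bar runs along its y over the middle: 12 wide (x), 12 high, 142 long, its centre 69 mm above the underside. The only tray with a bar.
- rack: White plastic block, 60 (x) x 130 (y) x 50 high, fixed, with two upright 12 mm sockets 40 mm deep at y = -40 and +40 mm. Origin: centre of its underside. The pin stands in one socket and the dial probe in the other; which is which changes.
- pin: Steel locking pin, standing upright in the rack: 10 mm round shank 60 long whose lower 8 mm taper to 4 mm, a collar 24 mm across and 4 thick at 60 to 64 mm, and above it a flat-sided grip 16 (x) x 30 (y) mm, from 64 to 104 mm. Origin: the tip of its shank, z up along the pin. Total 104 mm, about 0.07 kg.
- pin_grip (a point): Middle of the pin's flat grip, 85 mm above the tip on the pin's axis.
- probe: Dial probe, standing in the other socket: 10 mm shank with a round disc head 42 mm across and 12 thick, top 82 mm above its tip. Origin: its tip. To be left alone.
- bowl: White bowl, 130 mm across, 50 high; bystander; origin centre of underside.
- jar: Amber jar with steel lid, 64 mm across, 90 high; bystander; origin centre of underside.
- cup: Steel cup, 72 mm across, 65 high; bystander; origin centre of underside.
- carton: Cardboard box 100 x 70 x 50 mm; bystander; origin centre of underside.
- brush: Hand brush with a wooden handle, lying left of the dryer; bystander.
Things that resemble listed ones, but are neither listed nor needed, are in the scene too. Leave any black or brown look-alike of the pin alone.

How it is judged:
On the way, in this order (a step that is already met when the one before it is completed fails the run):
1. the tray stands flat on the floor of the open drawer, released (value of joint drawer above 0.1 m and x of tray in the frame of drawer_floor between -0.045 and 0.11 m and y of tray in the frame of drawer_floor between -0.095 and 0.095 m and z of tray in the frame of drawer_floor between -0.004 and 0.006 m and angle between tray's own z axis and vertical below 0.08 rad and contact force between the fingers and tray below 0.2 N and linear speed of tray below 0.05 m/s), for 0.2 s.
2. the drawer is slid shut with the tray in it, before the pin is taken to the lock (value of joint drawer below 0.005 m and x of tray in the frame of drawer_floor between -0.045 and 0.11 m and y of tray in the frame of drawer_floor between -0.095 and 0.095 m and z of tray in the frame of drawer_floor between -0.004 and 0.006 m and angle between tray's own z axis and vertical below 0.08 rad and horizontal distance between pin and tongue_hole above 0.05 m), for 0.2 s.
At the end, for the whole second after the job is handed in: Drawer within 5 mm of shut; tray flat on its floor (within 6 mm, 0.08 rad); pin upright (0.12 rad) through both holes, tip within 8 mm of their axis, collar within 5 mm of the tongue; all at rest and released; bystanders within 40 mm (probe 25 mm) of their starts (value of joint drawer below 0.005 m and x of tray in the frame of drawer_floor between -0.045 and 0.11 m and y of tray in the frame of drawer_floor between -0.095 and 0.095 m and z of tray in the frame of drawer_floor between -0.004 and 0.006 m and angle between tray's own z axis and vertical below 0.08 rad and horizontal distance between pin and tongue_hole below 0.008 m and horizontal distance between pin and eye_hole below 0.009 m and z of pin in the frame of tongue_hole between -0.068 and -0.055 m and angle between pin's own z axis and vertical below 0.12 rad and linear speed of each of pin, tray below 0.02 m/s and distance of each of bowl, jar, cup, carton, brush from where it was at the start of the episode below 0.04 m and distance of probe from where it was at the start of the episode below 0.025 m); the robot touches nothing.
It fails at once if the tray is tipped by more than 0.5 rad (angle between tray's own z axis and vertical above 0.5 rad).
It fails at once if the tray is dropped (falls free faster than 0.8 m/s, about 3 cm) (linear speed of tray above 0.8 m/s and contact force between the fingers and tray below 0.2 N).
It fails at once if a bystander is moved by more than 40 mm, or the dial probe by more than 25 mm (distance of any of bowl, jar, cup, carton, brush from where it was at the start of the episode above 0.04 m or distance of probe from where it was at the start of the episode above 0.025 m).
It also fails if it takes over 64 s, if anything falls off the work surface, if the arm or the gripper's body presses on something with over 40 N, if the wrist force passes 120 N, or if a joint passes its speed limit or range.

### The arm

A 6-joint arm with a two-finger parallel gripper is mounted at the origin on the work surface. World frame = base frame: x ahead of the robot, y to its left, z up, the work surface at z = 0. Lengths are in m, angles in rad, forces in N, time in s.
With the tool pointing down it reaches from about 0.3 to 0.875 m from the base axis. Payload 6.4 kg.
Tool frame: the origin (TCP) lies midway between the tips of the shut fingers; the grasp point (between the pads) lies 19 mm behind it; x points along the fingers, y is the direction in which the jaws open and shut, and the axes are right-handed (so a half turn about x gives the same grasp; the last joint's range is limited). The gripper opens to 85 mm and grips with 20 to 120 N. Pads are 22 mm wide; open, the fingers measure 114 mm over their backs; the gripper's body (76 mm by 85 mm) begins 54 mm behind the grasp point. The pads swing forward as they close: fully open they stand 13 mm farther back than shut.
Start: joints at [-1.38, 0.181, 1.607, -0, 1.354, -0.206], TCP at [0.222, -0.53, 0.231] pointing down, gripper open.
Joint ranges: [-2.99, 2.99], [-0.89, 2.07], [0.3, 2.58], [-1.14, 4.28], [0, 2.63], [-3.12, 3.12]. Speed limits (rad/s): [2.57, 2.57, 3.01, 3.14, 3.14, 3.14].

### API

Orientations are given as a unit quaternion [w, x, y, z].
In Python, from bench import ctrl gives the robot as it stands.
- The arm moves only by the tool step_arm, never from a script. Its argument "motion" is a list of rows, each a list of 7 numbers: the shift along the tool's x, y, z in mm, then the turn, a rotation vector about the tool's x, y, z in degrees, then the closure in counts, from 0 (fully open) to 255 (shut). In form: [[tx, ty, tz, rx, ry, rz, hand], ...]. A call has 1 to 10 rows; each row is the pose to reach, as a shift and turn from the pose commanded when the call began, along the tool's axes at that moment; what a row does not reach only later rows make up. A row lasts 1/8 s, in which the tool goes at most 62.5 mm and 10.7 degrees, less where a joint would pass 70% of its speed; a pose out of reach is approached as far as the arm can. A call with a gripper value outside its range is refused whole. The fingers move at their own pace and stop on an object; the grip force is fixed at half the most. Time passes only in rows, so rows that repeat a pose let the fingers close. It gives the time, the measured TCP pose, the force and the opening at its end, in the units of the state.
- ctrl.get_obs(): the state, without advancing time (a new reading comes with each control period).
- ctrl.camera(name): name is "scene" or "top"; returns (picture, depth): 384x512x3 uint8, red, green, blue; 384x512 float32, m along the optical axis (not along the pixel's ray), 0 where there is no reading.
- ctrl.camera_info(name): a dict with "fx", "fy", "cx", "cy" (pixels), "T" (4x4, takes a point from camera to world coordinates). Camera axes: x right, y down, z forward; pixel columns grow to the right and rows downward; lengths in m; the calibration is good to about 2 mm. A picture is of the moment at which its call begins. camera_info takes no time and is no camera call.
- ctrl.hand_in(): hands the job in, once; it reports no verdict.
The state is a dict: "time_s": time; "q": joint angles; "dq": joint speeds; "joint_efforts": joint torques, N m; "eef_pos": TCP position; "eef_rot": TCP orientation; "wrist_force": force on the tool from outside, world axes, zero at the start; "torque": the same for the moment, N m; "opening": opening from 0.0 (shut) to 1.0 (fully open).
Only numpy, scipy, OpenCV 4.12 (cv2) and the standard library are available. Lean on these libraries where they do the work, as an engineer would, in place of code of your own. Each camera call takes 0.05 s, during which the arm holds its last target. There are 200 camera calls.

## Working session

There is one attempt and no reset: what is moved stays moved. The work goes in short steps, Python scripts to look and compute and a tool call to move; the robot and the scene stay as the last step left them, time stands still between calls to the robot, and variables do not carry over. Pictures are saved under pics/ and viewed, about 8 in all and at most 12, crops included, and the job is handed in when it is done.

Besides the shell and the picture viewer there is one more tool, called as name(argument=value, ...), one argument or row to a line, values as JSON. step_arm: Moves the arm, as the interface text tells. Its arguments: {"type":"object","properties":{"motion":{"type":"array","items":{"type":"array","items":{"type":"number"}}}},"required":["motion"]}

```bash
mkdir -p pics
cat > h.py <<'E'
import numpy as np, cv2
from bench import ctrl
def grab(n,tag):
    p,d=ctrl.camera(n); cv2.imwrite(f'pics/{tag}.png',p[:,:,::-1]); np.savez(f'pics/{tag}.npz',p=p,d=d); return p,d
def pts(n,d):
    i=ctrl.camera_info(n); v,u=np.mgrid[:d.shape[0],:d.shape[1]]
    c=np.stack([(u-i['cx'])/i['fx']*d,(v-i['cy'])/i['fy']*d,d,np.ones_like(d)],-1)
    return (c@np.array(i['T']).T)[...,:3]
E
python3 - <<'E'
from h import *
o=ctrl.get_obs(); print(o)
for n in('top','scene'):
    p,d=grab(n,n+'0'); i=ctrl.camera_info(n); print(n,i['fx'],i['cx'],i['cy'],np.round(i['T'],3).tolist())
a=cv2.imread('pics/top0.png');b=cv2.imread('pics/scene0.png')
for k,x in(('top0b',a),('scene0b',b)): cv2.imwrite(f'pics/{k}.png',cv2.resize(x,(800,600),interpolation=cv2.INTER_CUBIC))
E
```

```text
{'time_s': 0.0, 'q': array([-1.38030126e+00,  1.81561235e-01,  1.60802904e+00,  2.36382824e-05,
        1.35376979e+00, -2.06259274e-01]), 'dq': array([ 1.52774369e-04, -9.55351518e-04, -2.80385143e-05, -2.60901981e-03,
       -2.96619711e-04, -1.56197243e-03]), 'joint_efforts': array([-9.54225980e-04, -4.44869828e+01, -3.51337659e+01, -3.75676436e-04,
        9.17819096e-03, -2.19775507e-05]), 'eef_pos': array([ 0.22213297, -0.52975967,  0.23036262]), 'eef_rot': array([ 0.13872899,  0.69325196,  0.13997857, -0.69322579]), 'wrist_force': array([-0.66537462, -0.13938465, -0.00818658]), 'torque': array([-0.00175255,  0.0048577 , -0.02979993]), 'opening': 1.0000706670322261}
top 372.80397379730584 253.04709432124892 187.91717958968076 [[-0.013, -0.999, 0.052, 0.516], [-1.0, 0.013, 0.001, -0.028], [-0.002, -0.052, -0.999, 1.175], [0.0, 0.0, 0.0, 1.0]]
scene 353.95081115313934 261.24437289408155 195.04042455147064 [[0.565, 0.584, -0.583, 1.224], [0.825, -0.391, 0.409, -0.491], [0.011, -0.712, -0.702, 0.859], [0.0, 0.0, 0.0, 1.0]]
```

View pics/top0b.png

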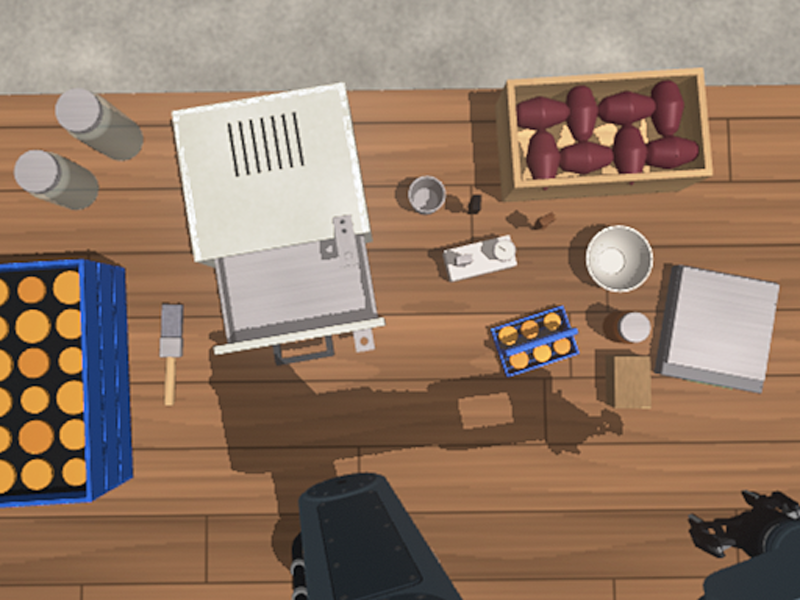

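View pics/scene0b.png

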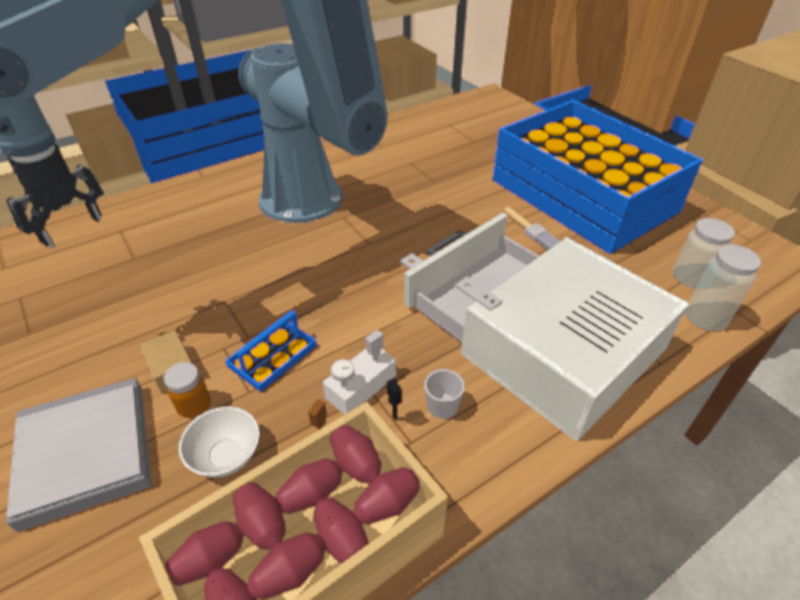

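The top view (800 px scale) shows the dryer upper left with its drawer open towards the robot. The tongue is at (343,240) and the eye at (364,340). The tray is at (535,340) with its bar along the image's long direction. In the rack, the pin is on the left at (460,258) and the probe on the right at (500,248). Next I'll measure.

Run:
```python
from h import *
z=np.load('pics/top0.npz'); p,d=z['p'],z['d']; P=pts('top',d); H=cv2.cvtColor(p,cv2.COLOR_RGB2HSV).astype(int)
s=512/800
def box(u0,v0,u1,v1):
    m=np.zeros(d.shape,bool); m[int(v0*s):int(v1*s),int(u0*s):int(u1*s)]=1; return m
def rect(name,m):
    q=P[m]; r=cv2.minAreaRect((q[:,:2]*1000).astype(np.float32)); print(name,m.sum(),np.round(r[0],1),np.round(r[1],1),round(r[2],2),'z',np.round(np.percentile(q[:,2],[5,50,95])*1000,1)); print('   ',np.round(cv2.boxPoints(r),0).tolist())
Z=P[...,2]
er=lambda m:cv2.erode(m.astype(np.uint8),np.ones((2,2)))>0
rect('dryertop',er(box(150,60,400,275)&(Z>.124)&(Z<.134)))
rect('tongue',box(320,200,370,275)&(Z>.1335)&(Z<.142))
rect('front panel',box(200,300,400,370)&(Z>.098)&(Z<.115)&(H[...,2]>180))
rect('eye',box(352,325,385,360)&(Z>.09)&(Z<.11))
rect('handle',box(270,330,340,365)&(Z>.07)&(Z<.095))
blue=(H[...,0]>100)&(H[...,0]<130)&(H[...,1]>120)
rect('tray all',box(480,300,590,385)&(Z>.012))
rect('bar',box(480,300,590,385)&blue&(Z>.06)&(Z<.09))
rect('rack',box(435,225,530,285)&(Z>.042)&(Z<.056))
rect('pin',box(435,225,485,285)&(Z>.095)&(Z<.13))
rect('collar+pin',box(435,225,485,285)&(Z>.064)&(Z<.13))
rect('probe',box(480,225,530,285)&(Z>.07))
# crops
c1=cv2.resize(p[int(190*s):int(370*s),int(200*s):int(400*s)],None,fx=4,fy=4,interpolation=cv2.INTER_CUBIC)
c2=cv2.resize(p[int(220*s):int(395*s),int(430*s):int(600*s)],None,fx=4,fy=4,interpolation=cv2.INTER_CUBIC)
h=max(c1.shape[0],c2.shape[0]); f=lambda c:cv2.copyMakeBorder(c,0,h-c.shape[0],0,0,0)
o=np.hstack([f(c1),f(c2)]); o=cv2.resize(o,(800,int(800*o.shape[0]/o.shape[1]))); print(o.shape); cv2.imwrite('pics/c1.png',o[:,:,::-1])
np.set_printoptions(linewidth=200)
for nm,(u,v) in dict(tong=(345,257),eye=(365,341)).items():
    uu,vv=int(u*s),int(v*s); print(nm,uu,vv); print(H[vv-8:vv+9,uu-8:uu+9,2]); print(np.round(Z[vv-5:vv+6,uu-5:uu+6]*1000).astype(int))
```

```text
dryertop 9822 [796.1 196.4] [280.5 317.7] 8.89 z [126.5 129.7 132.6]
    [[633.0, 332.0], [682.0, 18.0], [959.0, 61.0], [910.0, 375.0]]
tongue 335 [680.5  55.8] [ 56.4 118.9] 89.61 z [133.8 136.  138.8]
    [[621.0, 28.0], [740.0, 27.0], [740.0, 84.0], [621.0, 84.0]]
front panel 666 [478.  147.1] [ 53.7 313.5] 9.07 z [100.  106.8 110.7]
    [[427.0, 298.0], [476.0, -12.0], [529.0, -3.0], [480.0, 306.0]]
eye 173 [491.4  30. ] [48.9 46. ] 89.28 z [ 98.2 101.8 107.8]
    [[468.0, 6.0], [514.0, 5.0], [515.0, 54.0], [469.0, 55.0]]
handle 252 [471.2 145.7] [ 39.8 110.9] 9.03 z [82.8 87.4 90.3]
    [[443.0, 197.0], [460.0, 88.0], [500.0, 94.0], [482.0, 204.0]]
tray all 698 [ 471.3 -209. ] [125.5 350.1] 5.9 z [12.3 21.3 77.2]
    [[391.0, -41.0], [427.0, -390.0], [552.0, -377.0], [516.0, -28.0]]
bar 194 [ 480.2 -300.5] [ 12.  138.8] 17.42 z [70.2 74.3 77.4]
    [[454.0, -236.0], [495.0, -369.0], [507.0, -365.0], [465.0, -232.0]]
rack 616 [ 643.9 -193.5] [ 60.1 130.3] 13.22 z [46.2 49.7 53.2]
    [[600.0, -137.0], [630.0, -264.0], [688.0, -250.0], [658.0, -123.0]]
pin 65 [ 634.7 -154.3] [15.7
[... 3418 characters left out ...]
161 159 160 159 160 160 160 161 162 161 162 161 162 161 162]]
[[ 100  100  102  101   99  100  101   99  103  101  105]
 [ 102  100  100  105  101   99  102  105  102  102  101]
 [ 100   98   99  102   99   -5  103  102  102  102  102]
 [  99  103  102    1   -1 1175   -2    1   98  106  102]
 [ 102   98  100   -1   -1   -1    3   -1  100   99  101]
 [ 103   99  102    1    0    3    3   -1  100  101  103]
 [ 102  104  100   98   -2   -1   -2    5   98  105  107]
 [ 100  105  102   97  103   97  104  102  103  101  100]
 [ 100  100  101  101  100  102  100   97   99   99   99]
 [ 101  100  102   99  102  103  101  101  104   99  101]
 [ 101   96  100  101  103   99 1175   99  102   98    0]]
```

View pics/c1.png

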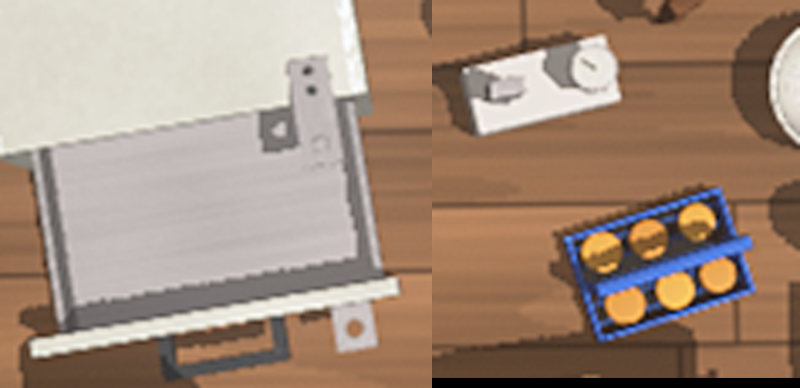

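```bash
cat >> h.py <<'E'
from scipy.spatial.transform import Rotation as Ro
def cur():
    o=ctrl.get_obs(); q=o['eef_rot']; return o,np.array(o['eef_pos'])*1000,Ro.from_quat([q[1],q[2],q[3],q[0]])
def plan(T):
    """T: (x,y,z mm, jaw yaw deg mod 180) -> shift (mm) and turn (deg) in present tool axes"""
    o,p,R=cur(); print('t',round(o['time_s'],2),'pos',p.round(1),'yaw',np.degrees(np.arctan2(*R.apply([0,1,0])[1::-1])).round(1),'q',o['q'].round(2),'F',o['wrist_force'].round(1),'open',round(float(o['opening']),3))
    for x,y,z,a in T:
        best=None
        for k in(0,180):
            c,s=np.cos(np.radians(a+k)),np.sin(np.radians(a+k))
            D=Ro.from_matrix(np.array([[0,0,-1],[c,s,0],[s,-c,0]]).T)
            r=np.degrees((R.inv()*D).as_rotvec())
            if best is None or np.linalg.norm(r)<np.linalg.norm(best): best=r
        print((x,y,z,a),'->',R.inv().apply(np.array([x,y,z])-p).round(1),best.round(1))
E
python3 - <<'E'
from h import *
plan([(480,-300.5,230,17.3),(480,-300.5,130,17.3),(480,-300.5,50,17.3)])
E
```

```text
t 0.1 pos [ 222.1 -529.8  230.5] yaw -67.3 q [-1.38  0.18  1.61  0.    1.35 -0.21] F [ 0.1 -0.4  0.8] open 0.999
(480, -300.5, 230, 17.3) -> [   0.8 -111.9 -326.5] [-84.6  -0.1   0.1]
(480, -300.5, 130, 17.3) -> [ 100.8 -111.7 -326.4] [-84.6  -0.1   0.1]
(480, -300.5, 50, 17.3) -> [ 180.8 -111.6 -326.4] [-84.6  -0.1   0.1]
```

step_arm(
  motion=[
    [0,-12,-36,-9.4,0,0,0],
    [0,-25,-72,-18.8,0,0,0],
    [0,-37,-109,-28.2,0,0,0],
    [0,-50,-145,-37.6,0,0,0],
    [0,-62,-181,-47,0,0,0],
    [0,-75,-218,-56.4,0,0,0],
    [0,-87,-254,-65.8,0,0,0],
    [0,-100,-290,-75.2,0,0,0],
    [0,-112,-326.5,-84.6,0,0,0],
    [0,-112,-326.5,-84.6,0,0,0],
  ],
)

```text
time_s: 1.35
eef_pos: [0.4813, -0.2988, 0.2308]
eef_rot: [0.57, 0.418, 0.571, -0.418]
wrist_force: [-0.3, -0.5, 0.2]
opening: 0.996
```

Run:
```python
from h import *
plan([(480,-300.5,130,17.3),(480,-300.5,50,17.3)])
```

```text
t 1.35 pos [ 481.3 -298.8  230.8] yaw 17.6 q [-0.77  0.16  1.63  0.    1.35 -1.07] F [-0.3 -0.5  0.2] open 0.996
(480, -300.5, 130, 17.3) -> [100.8  -1.8   1.3] [ 0.3 -0.1  0. ]
(480, -300.5, 50, 17.3) -> [180.8  -1.7   1.4] [ 0.3 -0.1  0. ]
```

step_arm(
  motion=[
    [40,-1.5,1,0.3,0,0,0],
    [80,-1.5,1,0.3,0,0,0],
    [110,-1.5,1,0.3,0,0,0],
    [135,-1.5,1,0.3,0,0,0],
    [155,-1.5,1,0.3,0,0,0],
    [170,-1.5,1,0.3,0,0,0],
    [180,-1.5,1,0.3,0,0,0],
    [181,-1.5,1,0.3,0,0,0],
    [181,-1.5,1,0.3,0,0,0],
  ],
)

```text
time_s: 2.48
eef_pos: [0.4793, -0.3027, 0.0509]
eef_rot: [0.569, 0.42, 0.568, -0.421]
wrist_force: [0.3, 0.4, 0.0]
opening: 1.0
```

Run:
```python
from h import *
plan([(480,-300.5,50,17.3)])
p,d=grab('scene','s1'); b=p[:,:,::-1][150:300,60:300]; cv2.imwrite('pics/s1b.png',cv2.resize(b,None,fx=3,fy=3,interpolation=cv2.INTER_CUBIC))
```

```text
t 2.48 pos [ 479.3 -302.7   50.9] yaw 17.0 q [-0.77  0.39  1.75 -0.    1.   -1.07] F [0.3 0.4 0. ] open 1.0
(480, -300.5, 50, 17.3) -> [ 0.9  1.3 -1.9] [-0.3  0.1 -0. ]
```

View pics/s1b.png

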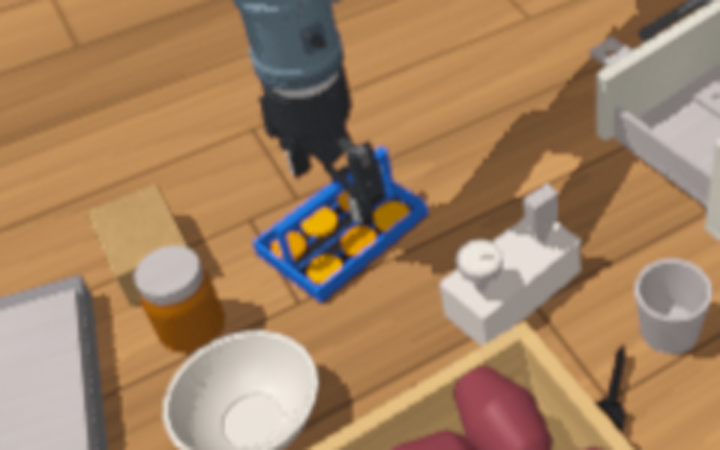

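The scene crop shows the fingers straddling the tray's bar at about (355,175), roughly mid-length. I'll close on it and lift a little.

step_arm(
  motion=[
    [0,0,0,0,0,0,120],
    [0,0,0,0,0,0,180],
    [0,0,0,0,0,0,255],
    [0,0,0,0,0,0,255],
    [0,0,0,0,0,0,255],
    [0,0,0,0,0,0,255],
    [-10,0,0,0,0,0,255],
    [-25,0,0,0,0,0,255],
    [-40,0,0,0,0,0,255],
    [-40,0,0,0,0,0,255],
  ],
)

```text
time_s: 3.78
eef_pos: [0.4801, -0.3033, 0.0925]
eef_rot: [0.57, 0.42, 0.567, -0.421]
wrist_force: [0.7, -0.0, -3.1]
opening: 0.123
```

Run:
```python
from h import *
plan([(480,-300,225,17),(577.6,172.9,225,8.8)])
p,d=grab('scene','s2'); b=p[:,:,::-1][150:300,60:300]; cv2.imwrite('pics/s2b.png',cv2.resize(b,None,fx=3,fy=3,interpolation=cv2.INTER_CUBIC))
```

```text
t 3.77 pos [ 480.1 -303.3   92.5] yaw 17.0 q [-0.77  0.33  1.73 -0.    1.08 -1.07] F [ 0.7 -0.  -3.1] open 0.123
(480, -300, 225, 17) -> [-132.5    1.1   -2.7] [ 0.   0.2 -0.1]
(577.6, 172.9, 225, 8.8) -> [-133.5  233.  -426.3] [ 8.2  0.2 -0.1]
```

View pics/s2b.png

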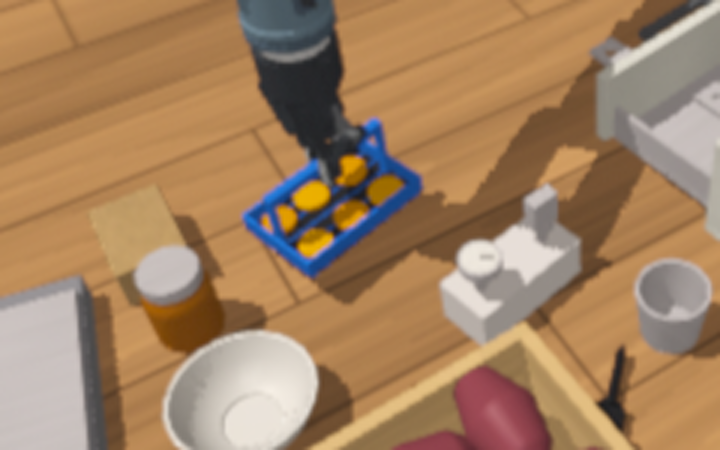

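The tray hangs level at about (335,200), with 3 N of weight on the wrist. Next: lift and carry.

step_arm(
  motion=[
    [-20,0,0,0,0,0,255],
    [-50,0,0,0,0,0,255],
    [-85,4,-7,0,0,0,255],
    [-115,15,-27,1,0,0,255],
    [-134,32,-60,2,0,0,255],
    [-134,53,-98,3,0,0,255],
    [-134,75,-138,4,0,0,255],
    [-134,97,-178,5,0,0,255],
    [-134,119,-218,6,0,0,255],
    [-134,141,-258,7,0,0,255],
  ],
)

```text
time_s: 5.08
eef_pos: [0.5379, -0.0127, 0.2237]
eef_rot: [0.541, 0.454, 0.542, -0.455]
wrist_force: [-0.1, 0.1, -2.4]
opening: 0.13
```

Run:
```python
from h import *
plan([(577.6,172.9,225,8.8)])
```

```text
t 5.08 pos [537.9 -12.7 223.7] yaw 10.0 q [-0.24  0.11  1.71 -0.    1.33 -0.42] F [-0.1  0.1 -2.4] open 0.13
(577.6, 172.9, 225, 8.8) -> [  -1.3   71.3 -175.9] [ 1.2 -0.   0. ]
```

step_arm(
  motion=[
    [-1,15,-35,0.3,0,0,255],
    [-1,29,-72,0.6,0,0,255],
    [-1,44,-108,0.9,0,0,255],
    [-1,57,-140,1.2,0,0,255],
    [-1,66,-162,1.2,0,0,255],
    [-1,70,-173,1.2,0,0,255],
    [-1,71,-176,1.2,0,0,255],
    [-1,71,-176,1.2,0,0,255],
    [-1,71,-176,1.2,0,0,255],
  ],
)

```text
time_s: 6.2
eef_pos: [0.5774, 0.1705, 0.2253]
eef_rot: [0.537, 0.46, 0.537, -0.46]
wrist_force: [0.1, 0.2, -3.8]
opening: 0.128
```

Run:
```python
from h import *
plan([(577.6,172.9,225,8.8),(577.6,172.9,72,8.8)])
p,d=grab('top','t3');p2,d=grab('scene','s3'); a=p[100:260,100:310,::-1];b=p2[100:260,200:410,::-1]; cv2.imwrite('pics/t3b.png',cv2.resize(np.hstack([a,b]),(800,305),interpolation=cv2.INTER_CUBIC))
```

```text
t 6.2 pos [577.4 170.5 225.3] yaw 8.8 q [ 0.09  0.25  1.54 -0.    1.35 -0.06] F [ 0.1  0.2 -3.8] open 0.128
(577.6, 172.9, 225, 8.8) -> [ 0.3  0.5 -2.3] [-0.  0.  0.]
(577.6, 172.9, 72, 8.8) -> [153.3   0.6  -2.4] [-0.  0.  0.]
```

View pics/t3b.png

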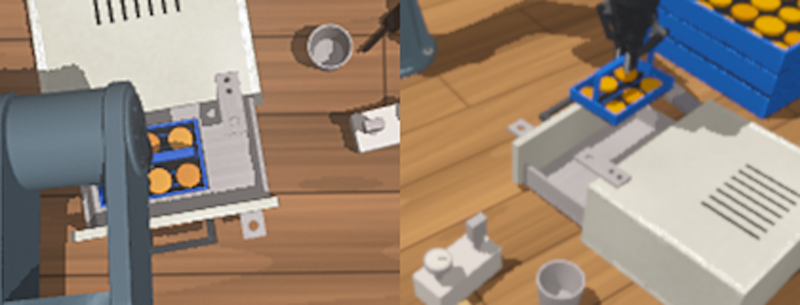

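The tray is above the drawer, level and aligned with it: its right edge is at (205,150) in the left crop, clear of the tongue at (228,95). I'll lower it.

step_arm(
  motion=[
    [30,0,-1,0,0,0,255],
    [65,0,-2,0,0,0,255],
    [95,0,-2,0,0,0,255],
    [120,0,-2,0,0,0,255],
    [136,0,-2,0,0,0,255],
    [145,0,-2,0,0,0,255],
    [149,0,-2,0,0,0,255],
    [152,0,-2,0,0,0,255],
    [153,0,-2,0,0,0,255],
    [153,0,-2,0,0,0,255],
  ],
)

```text
time_s: 7.55
eef_pos: [0.5774, 0.1734, 0.0727]
eef_rot: [0.537, 0.46, 0.537, -0.46]
wrist_force: [-0.3, -0.9, -3.6]
opening: 0.123
```

Run:
```python
from h import *
plan([(577.6,172.9,70,8.8)])
```

```text
t 7.55 pos [577.4 173.4  72.7] yaw 8.8 q [ 0.1   0.42  1.65  0.    1.07 -0.06] F [-0.3 -0.9 -3.6] open 0.123
(577.6, 172.9, 70, 8.8) -> [2.7 0.1 0.6] [ 0.  0. -0.]
```

step_arm(
  motion=[
    [0.7,0,0,0,0,0,255],
    [1.5,0,0,0,0,0,255],
    [2,0,0,0,0,0,255],
    [2,0,0,0,0,0,255],
  ],
)

```text
time_s: 8.05
eef_pos: [0.5772, 0.1734, 0.0704]
eef_rot: [0.537, 0.46, 0.537, -0.46]
wrist_force: [0.1, 0.8, -2.8]
opening: 0.128
```

step_arm(
  motion=[
    [0.5,0,0,0,0,0,255],
    [1,0,0,0,0,0,255],
    [1.5,0,0,0,0,0,255],
    [1.5,0,0,0,0,0,255],
  ],
)

```text
time_s: 8.55
eef_pos: [0.5783, 0.1735, 0.0703]
eef_rot: [0.538, 0.461, 0.536, -0.459]
wrist_force: [-2.0, 0.6, 6.2]
opening: 0.129
```

Contact with the floor shows at +6 N. I'll release, then lift off.

step_arm(
  motion=[
    [0,0,0,0,0,0,220],
    [0,0,0,0,0,0,190],
    [0,0,0,0,0,0,150],
    [0,0,0,0,0,0,120],
    [0,0,0,0,0,0,120],
    [0,0,0,0,0,0,120],
    [-20,0,0,0,0,0,120],
    [-60,0,0,0,0,0,120],
    [-110,0,0,0,0,0,120],
    [-150,0,0,0,0,0,120],
  ],
)

```text
time_s: 9.8
eef_pos: [0.5778, 0.1735, 0.2228]
eef_rot: [0.538, 0.461, 0.536, -0.459]
wrist_force: [0.1, 0.5, -0.3]
opening: 0.528
```

Run:
```python
from h import *
# handle centre (455.6,143.8); dryer x = (.988,.153)
c=np.array([455.6,143.8]); x=np.array([.9882,.153])
a=c-45*x
plan([(577.6,172.9,225,8.8),(*(c-45*x),225,8.8),(*(c-45*x),68,8.8)])
grab('scene','s4'); p=cv2.imread('pics/s4.png')[100:260,200:410]; cv2.imwrite('pics/s4b.png',cv2.resize(p,None,fx=3.5,fy=3.5,interpolation=cv2.INTER_CUBIC))
```

```text
t 9.8 pos [577.8 173.5 222.8] yaw 8.8 q [ 0.1   0.25  1.54  0.    1.35 -0.06] F [ 0.1  0.5 -0.3] open 0.528
(577.6, 172.9, 225, 8.8) -> [-2.2 -0.3  0.6] [ 0.   0.  -0.2]
(np.float64(411.13100000000003), np.float64(136.91500000000002), 225, 8.8) -> [  -2.8 -170.3   10.5] [ 0.   0.  -0.2]
(np.float64(411.13100000000003), np.float64(136.91500000000002), 68, 8.8) -> [ 154.2 -170.8   10.5] [ 0.   0.  -0.2]
```

View pics/s4b.png

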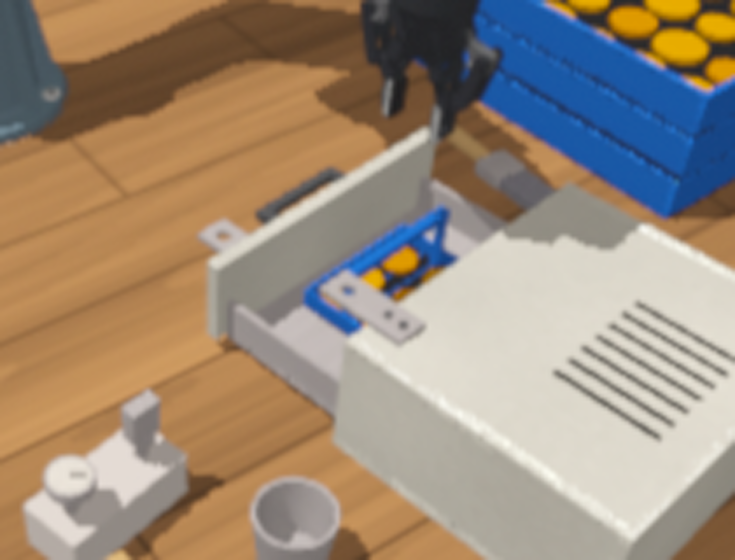

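The tray stands flat in the drawer and the fingers are clear of it. Next I'll shut the gripper and go down in front of the handle.

step_arm(
  motion=[
    [-3,-45,3,0,0,-0.2,255],
    [-3,-90,6,0,0,-0.2,255],
    [-3,-135,8,0,0,-0.2,255],
    [-3,-170,10.5,0,0,-0.2,255],
    [30,-170.5,10.5,0,0,-0.2,255],
    [75,-170.5,10.5,0,0,-0.2,255],
    [115,-170.5,10.5,0,0,-0.2,255],
    [140,-170.5,10.5,0,0,-0.2,255],
    [154,-170.5,10.5,0,0,-0.2,255],
    [154,-170.5,10.5,0,0,-0.2,255],
  ],
)

```text
time_s: 11.1
eef_pos: [0.4102, 0.1368, 0.0649]
eef_rot: [0.536, 0.459, 0.538, -0.461]
wrist_force: [0.7, 0.4, 0.5]
opening: 0.004
```

Run:
```python
from h import *
c=np.array([455.6,143.8]); x=np.array([.9882,.153])
plan([(*(c+k*x),68,8.8) for k in(-21,135)])
```

```text
t 11.1 pos [410.2 136.8  64.9] yaw 8.8 q [ 0.05  0.1   2.08 -0.    0.96 -0.11] F [0.7 0.4 0.5] open 0.004
(np.float64(434.8478), np.float64(140.58700000000002), 68, 8.8) -> [-3.2 24.9  0.1] [ 0.  -0.   0.2]
(np.float64(589.0070000000001), np.float64(164.455), 68, 8.8) -> [-3.900e+00  1.809e+02  1.000e-01] [ 0.  -0.   0.2]
```

step_arm(
  motion=[
    [-1,15,0,0,0,0,255],
    [-2,28,0,0,0,0,255],
    [-3,46,0,0,0,0,255],
    [-3,67,0,0,0,0,255],
    [-3,89,0,0,0,0,255],
    [-3,111,0,0,0,0,255],
    [-3,131,0,0,0,0,255],
    [-3,148,0,0,0,0,255],
    [-3,160,0,0,0,0,255],
    [-3,167,0,0,0,0,255],
  ],
)

```text
time_s: 12.35
eef_pos: [0.5761, 0.1626, 0.0675]
eef_rot: [0.536, 0.459, 0.538, -0.461]
wrist_force: [-2.7, -1.0, 2.2]
opening: 0.002
```

Run:
```python
from h import *
c=np.array([455.6,143.8]); x=np.array([.9882,.153])
plan([(*(c+135*x),68,8.8)])
p,d=grab('scene','s5'); P=pts('scene',d)
cv2.imwrite('pics/s5b.png',cv2.resize(p[100:260,200:410,::-1],None,fx=3.5,fy=3.5,interpolation=cv2.INTER_CUBIC))
```

```text
t 12.35 pos [576.1 162.6  67.5] yaw 8.8 q [ 0.08  0.43  1.66 -0.    1.06 -0.08] F [-2.7 -1.   2.2] open 0.002
(np.float64(589.0070000000001), np.float64(164.455), 68, 8.8) -> [-0.6 13.   0.2] [0.  0.  0.2]
```

View pics/s5b.png

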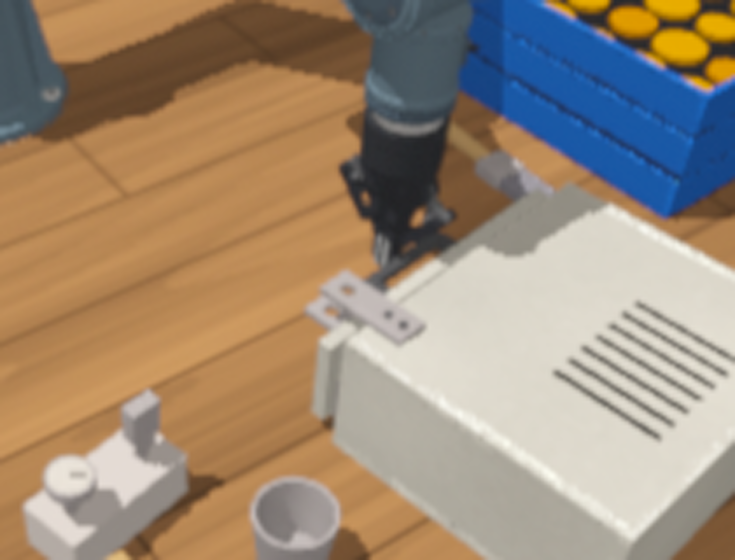

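The drawer is nearly shut: the eye at (325,310) still pokes out from under the tongue. I'll push on slowly.

step_arm(
  motion=[
    [0,4,0,0,0,0,255],
    [0,8,0,0,0,0,255],
    [0,12,0,0,0,0,255],
    [0,15,0,0,0,0,255],
    [0,15,0,0,0,0,255],
  ],
)

```text
time_s: 13.02
eef_pos: [0.5906, 0.1648, 0.0672]
eef_rot: [0.536, 0.459, 0.538, -0.461]
wrist_force: [-0.7, -0.3, -0.3]
opening: -0.003
```

step_arm(
  motion=[
    [0,2,0,0,0,0,255],
    [0,4,0,0,0,0,255],
    [0,5,0,0,0,0,255],
    [0,5,0,0,0,0,255],
  ],
)

```text
time_s: 13.52
eef_pos: [0.5911, 0.1649, 0.0671]
eef_rot: [0.534, 0.456, 0.54, -0.463]
wrist_force: [-17.2, -5.4, 15.2]
opening: -0.001
```

The drawer hit the rigid stop at 18 N. I'll back off, rise and check the drawer.

step_arm(
  motion=[
    [0,-15,0,0,0,0,255],
    [0,-35,0,0,0,0,255],
    [-20,-45,0,0,0,0,255],
    [-60,-45,0,0,0,0,255],
    [-110,-45,0,0,0,0,180],
    [-160,-45,0,0,0,0,120],
    [-170,-45,20,0,0,0,80],
    [-170,-45,60,0,0,0,50],
    [-170,-45,100,0,0,0,50],
    [-170,-45,140,0,0,0,50],
  ],
)

```text
time_s: 14.78
eef_pos: [0.5724, 0.0187, 0.2363]
eef_rot: [0.536, 0.459, 0.538, -0.461]
wrist_force: [-0.5, -0.4, 0.3]
opening: 0.805
```

Run:
```python
from h import *
plan([(634.7,-154.4,230,12),(634.7,-154.4,80,12)])
p,d=grab('top','t6');p2,d2=grab('scene','s6'); a=p[100:260,130:340,::-1];b=p2[100:260,200:410,::-1]; cv2.imwrite('pics/t6b.png',cv2.resize(np.hstack([a,b]),(800,305),interpolation=cv2.INTER_CUBIC))
```

```text
t 14.78 pos [572.4  18.7 236.3] yaw 8.8 q [-0.17  0.17  1.6  -0.    1.37 -0.33] F [-0.5 -0.4  0.3] open 0.805
(634.7, -154.4, 230, 12) -> [  6.1  35.  180.6] [-3.2 -0.   0.2]
(634.7, -154.4, 80, 12) -> [156.1  35.6 180.6] [-3.2 -0.   0.2]
```

View pics/t6b.png

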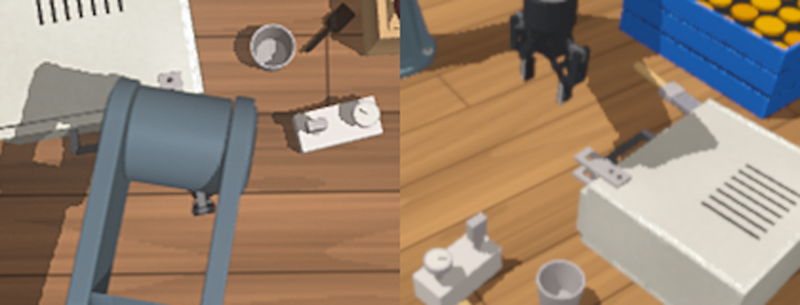

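The drawer is shut: the eye sits under the tongue at (595,165) in the right crop, and the pin is still in its rack. Next I'll go over the pin.

step_arm(
  motion=[
    [6,9,45,-0.8,0,0.2,50],
    [6,18,90,-1.6,0,0.2,50],
    [6,26,135,-2.4,0,0.2,50],
    [6,33,168,-3.2,0,0.2,50],
    [6,35,180.6,-3.2,0,0.2,50],
    [6,35,180.6,-3.2,0,0.2,50],
    [6,35,180.6,-3.2,0,0.2,50],
  ],
)

```text
time_s: 15.75
eef_pos: [0.6346, -0.1512, 0.231]
eef_rot: [0.55, 0.445, 0.55, -0.444]
wrist_force: [-0.5, 0.2, -0.2]
opening: 0.804
```

Run:
```python
from h import *
plan([(634.7,-154.4,80,12)])
```

```text
t 15.75 pos [ 634.6 -151.2  231. ] yaw 12.1 q [-0.42  0.35  1.4   0.    1.39 -0.63] F [-0.5  0.2 -0.2] open 0.804
(634.7, -154.4, 80, 12) -> [151.   -0.5   3.3] [ 0.1 -0.1  0. ]
```

step_arm(
  motion=[
    [35,0,3.2,0,0,0,50],
    [75,-0.5,3.2,0,0,0,50],
    [105,-0.5,3.2,0,0,0,50],
    [125,-0.5,3.2,0,0,0,50],
    [140,-0.5,3.2,0,0,0,50],
    [148,-0.5,3.2,0,0,0,50],
    [151,-0.5,3.2,0,0,0,50],
    [151,-0.5,3.2,0,0,0,50],
  ],
)

```text
time_s: 16.75
eef_pos: [0.6356, -0.1561, 0.0808]
eef_rot: [0.55, 0.445, 0.549, -0.445]
wrist_force: [-0.3, 0.3, -0.4]
opening: 0.806
```

Run:
```python
from h import *
plan([(634.7,-154.4,80,12)])
p,d=grab('scene','s7');b=p[180:300,170:310,::-1]; cv2.imwrite('pics/s7b.png',cv2.resize(b,None,fx=5,fy=5,interpolation=cv2.INTER_CUBIC))
```

```text
t 16.75 pos [ 635.6 -156.1   80.8] yaw 12.0 q [-0.42  0.51  1.5   0.    1.13 -0.63] F [-0.3  0.3 -0.4] open 0.806
(634.7, -154.4, 80, 12) -> [ 0.8 -0.5 -1.9] [ 0.  0. -0.]
```

View pics/s7b.png

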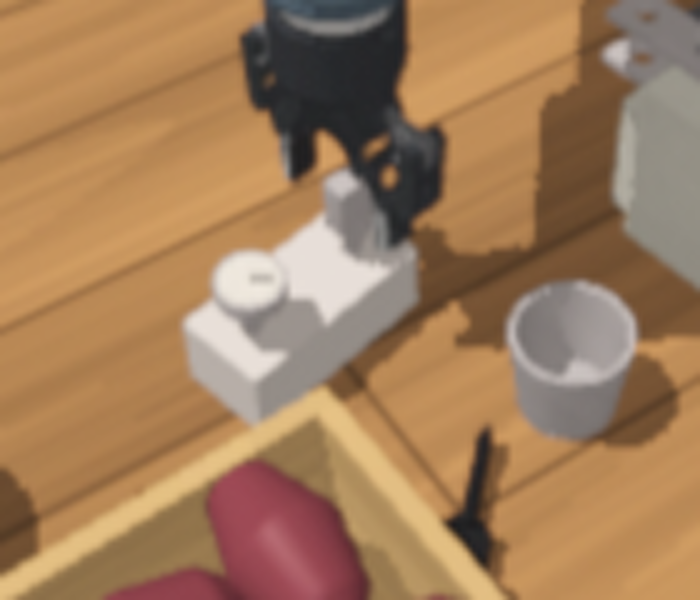

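The fingers straddle the pin's grip at (345,205), clear of the probe at (250,285). Closing.

step_arm(
  motion=[
    [0,0,-1,0,0,0,50],
    [0,0,-1,0,0,0,150],
    [0,0,-1,0,0,0,255],
    [0,0,-1,0,0,0,255],
    [0,0,-1,0,0,0,255],
    [0,0,-1,0,0,0,255],
    [0,0,-1,0,0,0,255],
  ],
)

```text
time_s: 17.68
eef_pos: [0.635, -0.155, 0.0803]
eef_rot: [0.55, 0.445, 0.55, -0.445]
wrist_force: [0.6, 0.7, 1.3]
opening: 0.178
```

Run:
```python
from h import *
plan([(634.7,-154.4,80,12),(634.7,-154.4,230,12)])
```

```text
t 17.68 pos [ 635.  -155.    80.3] yaw 12.0 q [-0.42  0.51  1.5   0.    1.13 -0.63] F [0.6 0.7 1.3] open 0.178
(634.7, -154.4, 80, 12) -> [ 0.3 -0.2 -0.6] [ 0.  0. -0.]
(634.7, -154.4, 230, 12) -> [-1.497e+02 -1.000e-01 -6.000e-01] [ 0.  0. -0.]
```

step_arm(
  motion=[
    [-10,0,0,0,0,0,255],
    [-25,0,0,0,0,0,255],
    [-45,0,0,0,0,0,255],
    [-75,0,0,0,0,0,255],
    [-110,0,0,0,0,0,255],
    [-140,0,0,0,0,0,255],
    [-150,0,0,0,0,0,255],
    [-150,0,0,0,0,0,255],
  ],
)

```text
time_s: 18.68
eef_pos: [0.6352, -0.1551, 0.2312]
eef_rot: [0.55, 0.445, 0.549, -0.445]
wrist_force: [-0.4, 0.7, -1.1]
opening: 0.175
```

Run:
```python
from h import *
plan([])
def ray(n,u,v,z):
    i=ctrl.camera_info(n);T=np.array(i['T']);r=T[:3,:3]@[(u-i['cx'])/i['fx'],(v-i['cy'])/i['fy'],1];o=T[:3,3];return ((o+r*(z-o[2])/r[2])*1000).round(1)
z=np.load('pics/top0.npz');d=z['d'];P=pts('top',d)
m=np.zeros(d.shape,bool);m[158:169,218:229]=1
t=(P[...,2]>.12)&(P[...,2]<.15); 
n,l,st,c=cv2.connectedComponentsWithStats((m&(P[...,2]<.1)|(m&(d==0))).astype(np.uint8),connectivity=8)
for k in range(1,n): print(st[k],c[k],ray('top',*c[k],.136))
# tongue overhang: tongue pts well in front of the dryer
x=np.array([.9882,.153]);y=np.array([-.153,.9882]);mid=np.array([658.2,175.2])
w=(P[...,:2]*1000-mid); a=w@x;b=w@y
tm=(P[...,2]>.125)&(P[...,2]<.147)&(a<-4)&(a>-70)&(b<-80)&(b>-150)
print('tongue overhang a,b ranges',tm.sum(),np.percentile(a[tm],[0,2,50]).round(1),np.percentile(b[tm],[0,2,50,98,100]).round(1),'mean b',b[tm].mean().round(1))
# scene, pin now and tongue hole in s6
z=np.load('pics/s6.npz');d=z['d'];P=pts('scene',d);w=(P[...,:2]*1000-mid);a=w@x;b=w@y
tm=(P[...,2]>.125)&(P[...,2]<.147)&(a<-4)&(a>-70)&(b<-80)&(b>-150)
print('scene',tm.sum(),np.percentile(a[tm],[0,2,50]).round(1),np.percentile(b[tm],[0,2,50,98,100]).round(1),b[tm].mean().round(1))
p,d=grab('scene','s8')
v,u=np.where(tm);print(u.min(),u.max(),v.min(),v.max())
c1=z['p'][v.min()-10:v.max()+12,u.min()-12:u.max()+12,::-1]
c2=p[110:260,190:310,::-1]
f=lambda c:cv2.resize(c,(400,int(400*c.shape[0]/c.shape[1])),interpolation=cv2.INTER_CUBIC)
c1,c2=f(c1),f(c2);h=max(len(c1),len(c2));g=lambda c:cv2.copyMakeBorder(c,0,h-len(c),0,0,0)
cv2.imwrite('pics/s8b.png',np.hstack([g(c1),g(c2)]));print(c1.shape,c2.shape)
```

```text
t 18.68 pos [ 635.2 -155.1  231.2] yaw 12.0 q [-0.42  0.35  1.4   0.    1.39 -0.63] F [-0.4  0.7 -1.1] open 0.175
[221 161   5   5  16] [223.125  162.6875] [641.5  55.7 136. ]
tongue overhang a,b ranges 200 [-52.7 -52.3 -27. ] [-132.  -131.7 -115.   -98.6  -97.8] mean b -114.9
scene 142 [-51.6 -50.8 -26.4] [-133.2 -132.9 -116.6  -98.3  -97.5] -116.8
292 310 178 191
(333, 400, 3) (500, 400, 3)
```

View pics/s8b.png

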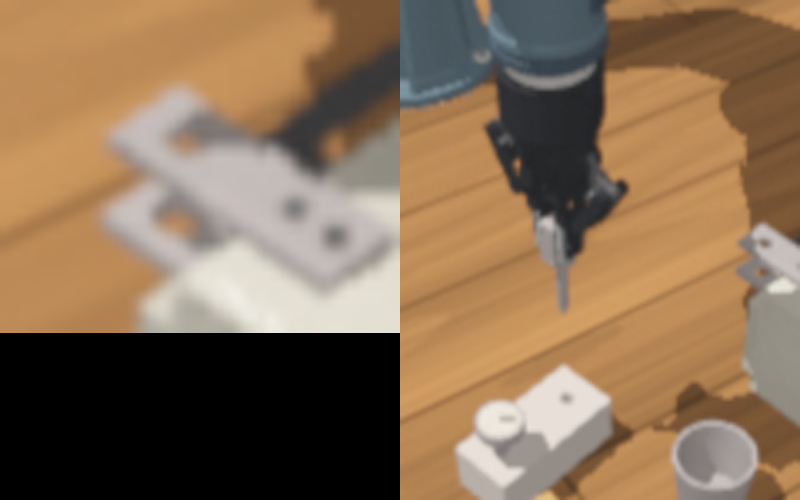

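The left crop shows the tongue hole at (185,135) with the eye's hole below it. The right crop shows the pin held upright, with its tip at (563,308). I'll move over the hole.

Run:
```python
from h import *
plan([(641,55.3,231,12),(641,55.3,212,12)])
```

```text
t 18.73 pos [ 634.6 -154.8  229.7] yaw 12.0 q [-0.42  0.35  1.4   0.    1.39 -0.63] F [ 0.3 -0.7 -1.3] open 0.176
(641, 55.3, 231, 12) -> [  -1.2   50.1 -204.2] [ 0. -0.  0.]
(641, 55.3, 212, 12) -> [  17.8   50.1 -204.1] [ 0. -0.  0.]
```

step_arm(
  motion=[
    [0,10,-40,0,0,0,255],
    [0,20,-82,0,0,0,255],
    [0,30,-124,0,0,0,255],
    [0,40,-164,0,0,0,255],
    [0,47,-192,0,0,0,255],
    [0,50,-204,0,0,0,255],
    [5,50,-204,0,0,0,255],
    [12,50,-204,0,0,0,255],
    [16,50,-204,0,0,0,255],
    [16,50,-204,0,0,0,255],
  ],
)

```text
time_s: 19.98
eef_pos: [0.641, 0.0542, 0.2134]
eef_rot: [0.549, 0.445, 0.55, -0.445]
wrist_force: [-0.2, -0.4, -0.9]
opening: 0.176
```

Run:
```python
from h import *
plan([(641,55.3,212,12)])
p,d=grab('scene','s9'); P=pts('scene',d)
c=p[140:210,255:335,::-1]; c=cv2.resize(c,(800,700),interpolation=cv2.INTER_CUBIC)[100:]; cv2.imwrite('pics/s9b.png',c)
# shank: points between z .145 and .195 near
m=(P[...,2]>.146)&(P[...,2]<.19)&(np.hypot(P[...,0]-.641,P[...,1]-.0553)<.03)
v,u=np.where(m); print(m.sum()); 
for r in sorted(set(v)): print(r,u[v==r].min(),u[v==r].max(),np.round(P[r,u[v==r]].mean(0)*1000,1))
```

```text
t 19.98 pos [641.   54.2 213.4] yaw 12.0 q [-0.1   0.35  1.44  0.    1.36 -0.31] F [-0.2 -0.4 -0.9] open 0.176
(641, 55.3, 212, 12) -> [ 1.4  0.2 -1.1] [-0.  -0.   0.1]
37
169 299 299 [638.5  52.1 187.7]
170 299 302 [643.4  53.1 186.9]
171 299 302 [644.1  53.6 183.4]
172 299 301 [644.1  52.1 180.2]
173 299 301 [644.3  52.4 176.3]
174 299 301 [644.7  52.5 172.7]
175 299 301 [645.5  52.1 169.6]
176 299 301 [645.5  52.6 165.4]
177 298 301 [642.9  53.6 159. ]
178 298 301 [644.1  52.9 156.2]
179 298 301 [644.2  53.3 152.1]
180 299 300 [646.1  52.  150.2]
```

View pics/s9b.png

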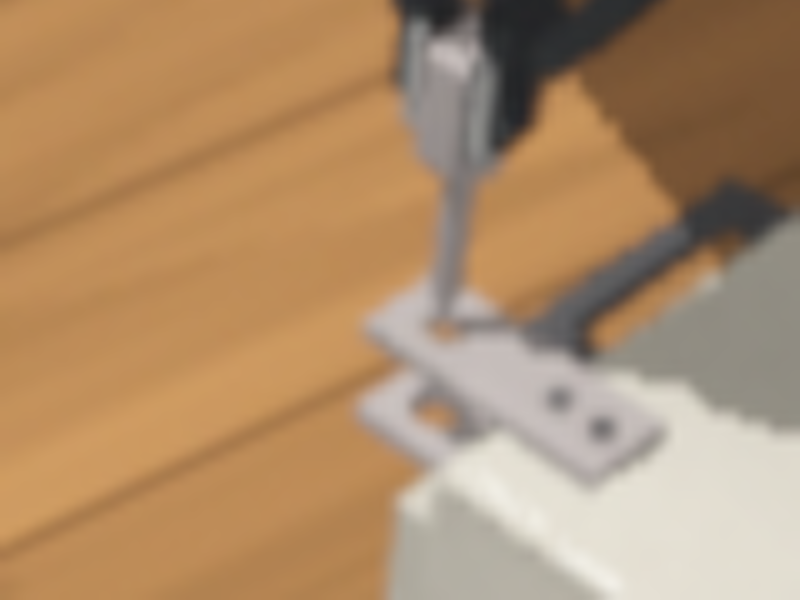

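The pin tip at (440,312) hovers just above the tongue hole at (443,325), aligned to within about a millimetre. I'll lower it in small steps and watch the force.

step_arm(
  motion=[
    [1,0,-0.6,0,0,0,255],
    [4,0,-0.6,0,0,0,255],
    [7,0,-0.6,0,0,0,255],
    [10,0,-0.6,0,0,0,255],
    [12,0,-0.6,0,0,0,255],
    [12,0,-0.6,0,0,0,255],
  ],
)

```text
time_s: 20.78
eef_pos: [0.6411, 0.0556, 0.2019]
eef_rot: [0.55, 0.445, 0.55, -0.445]
wrist_force: [0.3, 0.1, -0.4]
opening: 0.179
```

step_arm(
  motion=[
    [3,0,0,0,0,0,255],
    [6,0,0,0,0,0,255],
    [9,0,0,0,0,0,255],
    [12,0,0,0,0,0,255],
    [12,0,0,0,0,0,255],
  ],
)

```text
time_s: 21.4
eef_pos: [0.6409, 0.0556, 0.1897]
eef_rot: [0.549, 0.445, 0.55, -0.445]
wrist_force: [-0.2, 0.5, 0.3]
opening: 0.178
```

step_arm(
  motion=[
    [5,0,0,0,0,0,255],
    [10,0,0,0,0,0,255],
    [15,0,0,0,0,0,255],
    [19,0,0,0,0,0,255],
    [22,0,0,0,0,0,255],
    [22,0,0,0,0,0,255],
  ],
)

```text
time_s: 22.15
eef_pos: [0.641, 0.0556, 0.1679]
eef_rot: [0.549, 0.445, 0.55, -0.445]
wrist_force: [0.2, 0.0, -0.4]
opening: 0.18
```

Tip is at about 97 mm and has entered the eye with no force. On to the collar, which should seat at TCP z of about 146.

step_arm(
  motion=[
    [5,0,0,0,0,0,255],
    [10,0,0,0,0,0,255],
    [15,0,0,0,0,0,255],
    [18,0,0,0,0,0,255],
    [20,0,0,0,0,0,255],
    [20,0,0,0,0,0,255],
  ],
)

```text
time_s: 22.9
eef_pos: [0.6411, 0.0556, 0.148]
eef_rot: [0.55, 0.445, 0.55, -0.445]
wrist_force: [0.4, -0.3, -0.8]
opening: 0.175
```

step_arm(
  motion=[
    [1,0,0,0,0,0,255],
    [2,0,0,0,0,0,255],
    [3,0,0,0,0,0,255],
    [3,0,0,0,0,0,255],
  ],
)

```text
time_s: 23.4
eef_pos: [0.6414, 0.0556, 0.1465]
eef_rot: [0.55, 0.445, 0.55, -0.445]
wrist_force: [-3.0, -0.3, 5.0]
opening: 0.176
```

The collar is home: 5 N at TCP z 146.5, as predicted. I'll release and withdraw upward.

step_arm(
  motion=[
    [0,0,0,0,0,0,200],
    [0,0,0,0,0,0,150],
    [0,0,0,0,0,0,100],
    [0,0,0,0,0,0,100],
    [0,0,0,0,0,0,100],
    [-15,0,0,0,0,0,100],
    [-50,0,0,0,0,0,100],
    [-95,0,0,0,0,0,100],
    [-130,0,0,0,0,0,100],
    [-130,0,0,0,0,0,100],
  ],
)

```text
time_s: 24.65
eef_pos: [0.6433, 0.0555, 0.2809]
eef_rot: [0.552, 0.447, 0.547, -0.443]
wrist_force: [0.7, 0.7, -0.4]
opening: 0.606
```

Run:
```python
from h import *
plan([])
p,d=grab('scene','s10'); P=pts('scene',d)
m=(np.hypot(P[...,0]-.641,P[...,1]-.056)<.025)&(P[...,2]>.145)&(P[...,2]<.2)
print('pin grip pts',m.sum(),np.round(np.percentile(P[m],[2,50,98],axis=0)*1000,1).tolist())
m2=(np.hypot(P[...,0]-.641,P[...,1]-.056)<.008)&(P[...,2]>.06)&(P[...,2]<.1); print('below eye',m2.sum())
# change vs start in the rest of the scene (arm/tray/dryer area excluded)
z=np.load('pics/scene0.npz'); df=cv2.absdiff(z['p'],p).max(2)>60
P0=pts('scene',z['d'])
for nm,u,v in(('bowl',220,443),('jar',187,390),('carton',170,360),('cup',443,393),('probe',342,375),('brush',540,235)):
    u,v=int(u*.64),int(v*.64); print(nm,df[v-18:v+18,u-18:u+18].sum())
```

```text
t 24.65 pos [643.3  55.5 280.9] yaw 12.0 q [-0.1   0.3   1.37  0.    1.47 -0.31] F [ 0.7  0.7 -0.4] open 0.606
pin grip pts 112 [[637.1, 40.2, 145.4], [648.3, 50.6, 168.7], [653.2, 70.9, 180.0]]
below eye 9
bowl 0
jar 0
carton 28
cup 18
probe 11
brush 551
```

Run:
```python
from h import *
p,d=grab('top','t11'); z=np.load('pics/top0.npz'); s=.64
for nm,m0 in(('brush',(150,295,195,410)),):
    for q in(z['p'],p):
        H=cv2.cvtColor(q,cv2.COLOR_RGB2HSV).astype(int); r=H[int(295*s):int(410*s),int(150*s):int(195*s)]
        g=(r[...,1]<60); v,u=np.where(g); print(nm,g.sum(),u.mean().round(2),v.mean().round(2))
P=pts('top',d); w=P[...,:2]*1000-np.array([658.2,175.2]); a=w@[.9882,.153]; b=w@[-.153,.9882]
m=(abs(P[...,2]-.107)<.008)&(a>-60)&(a<-3)&(abs(b)<100); print('panel top a',m.sum(),np.percentile(a[m],[5,50,95]).round(1))
m=(abs(P[...,2]-.086)<.008)&(a>-80)&(a<-20)&(abs(b)<70); print('handle a',m.sum(),np.percentile(a[m],[2,98]).round(1))
```

```text
brush 480 13.31 23.54
brush 483 13.37 23.45
panel top a 95 [-13.2  -8.9  -3.8]
handle a 172 [-53.5 -23. ]
```

```bash
python3 -c "
from bench import ctrl
print(ctrl.hand_in())"
```

```text
the job is handed in; nothing more can be done
None
```

I set the tray flat in the open drawer, slid the drawer shut onto its stop, and put the pin through the tongue and eye until its collar was home. Then I let go, backed away and handed the job in at about 24.7 s; no verdict is reported.

- **Tray:** a picture after release showed it standing flat in the open drawer. I could not see it again once the drawer was shut.
- **Drawer:** it met the stop at 18 N. The last top view puts the panel and handle within a few mm of the shut position.
- **Pin:** it went down with no lateral force until the collar seated at 5 N. The top of its grip measures 180 mm above the table, as expected for a seated collar.
- **Bystanders:** no bystander nor the probe appears to have moved. The picture comparison for the brush disagreed at first, probably a shadow; the top view puts it where it started. The carton, cup and probe showed a few changed pixels in that comparison, which I took for shadows and did not check further.

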